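# Switch off and lock up the fuse cabinet

## Robot

A 7-joint arm with a two-finger parallel gripper is mounted at the origin on the work surface. World frame = base frame: x ahead of the robot, y to its left, z up, the work surface at z = 0. Lengths are in m, angles in rad, forces in N, time in s.
With the tool pointing down it reaches from about 0.4 to 0.85 m from the base axis. Payload 10.4 kg.
Tool frame: the origin (TCP) lies at the very end of the fingers, on their centre line; the grasp point (between the pads) lies manip.hold_point_z behind it (manip.hold_point_z is the distance from the TCP to the grasp point, in m); z points along the fingers, y is the direction in which the jaws open and shut (so a half turn about z gives the same grasp; the last joint's range is limited). The gripper opens to 85 mm and grips with 20 to 120 N. Pads are 22 mm wide; open, the fingers measure 114 mm over their backs; the gripper's body (76 mm by 85 mm) begins 54 mm behind the grasp point. The pads swing forward as they close: fully open they stand 13 mm farther back than shut.
Start: joints at [-1.359, 0.332, -0.065, 1.46, 0.022, 1.35, -0.088], TCP at [0.145, 0.608, 0.231] pointing down, gripper open.
Joint ranges: [-2.6, 2.6], [-0.5, 2.12], [-1.47, 1.34], [0.16, 2.42], [-1.27, 4.41], [0.06, 2.06], [-2.6, 2.6]. Speed limits (rad/s): [2.22, 2.22, 2.79, 2.79, 3.14, 3.14, 3.14].

## Interface

Orientations are given as a unit quaternion [x, y, z, w].
In Python, from workcell import manip gives the robot as it stands.
- The arm moves only by the tool jog_arm, never from a script. Its arguments are lists of equal length, an entry for each row: "translation": the shift along the world's x, y, z in mm, a list of three; "turn": the turn about the world's z in degrees. In form: {"translation": [[x, y, z], ...], "turn": [turn, ...]}. A call has 1 to 12 rows; each row is the pose to reach, as a shift and turn from the pose measured when the call began; what a row does not reach only later rows make up. A row lasts 1/12 s, in which the tool goes at most 41.7 mm and 7.16 degrees, less where a joint would pass 70% of its speed; a pose out of reach is approached as far as the arm can. A call with a gripper value outside its range is refused whole. "grip" is the finger opening in mm, from 0 to 85.4, set as the call begins (left out, the last holds). The fingers move at their own pace and stop on an object; "grip_force" is the grip in N (left out, the last holds). Time passes only in rows, so rows that repeat a pose let the fingers close. It gives the time, the measured TCP pose, the force and the opening at its end, in the units of the state.
- manip.get_obs(): the state, without advancing time (a new reading comes with each control period).
- manip.camera(name): name is "scene" or "side" or "wrist"; returns a dict with "frame" (384x512x3 uint8, red, green, blue), "mtx" (3x3 intrinsics, pixels), "pose" (4x4, takes a point from camera to world coordinates). Camera axes: x right, y down, z forward; pixel columns grow to the right and rows downward; lengths in m; the calibration is good to about 2 mm. A picture is of the moment at which its call begins. There is no depth.
- manip.hand_in(): hands the job in, once; it reports no verdict.
Trained networks look in a picture, given as the dict that the camera call returned (one of the last four; its "shot" number tells which), for a name from the list of things; names that differ only in an ending like _2 or _b are one class to them, and where a whole thing is asked for, a point or a joint stands for the part that bears it (a point fixed in the world has none). Each returns a list of dicts, best first, with "confidence" (0 to 1); they miss things now and then, are a little off and sometimes report something else, mostly with a low value. They report only what shows in the picture. A call takes as long as a camera call.
- manip.outline_of(picture, label): "mask" (384x512 bool, what is visible of it) and "extent" ([left, top, right, bottom] in pixels, round what is visible of it).
- manip.pinpoint(picture, label): "at" ([column, row] in pixels: a listed point, or the origin of a listed thing).
The state is a dict: "clock": time; "joint_pos": joint angles; "joint_velocities": joint speeds; "tau": joint torques, N m; "position": TCP position; "ee_rot": TCP orientation; "ft_force": force on the tool from outside, world axes, zero at the start; "torque": the same for the moment, N m; "grip_width": opening from 0.0 (shut) to 1.0 (fully open).
Only numpy, scipy, OpenCV 4.12 (cv2) and the standard library are available. Lean on these libraries where they do the work, as an engineer would, in place of code of your own. Each camera call takes 0.05 s, during which the arm holds its last target. There are 200 camera calls.

## Task

Close down the bench beside the fuse box, using only pushes of the fingertips: press the narrow rocker fully over to off by its raised end, then the wide rocker in the same way, then push the cabinet's lid fully shut, and last press the round latch button on the lid fully in. Never raise the lid further open, pick nothing up, and leave the bulbs, the bowl and the other loose things where they stand.

Things in the scene. Friction and masses are not known exactly. Their poses are not given: they have to be found in the camera images.
- narrow_end (a point): top face of the narrow rocker (18 mm wide, 54 mm long, 8 mm thick) on its white module 46 mm wide: 20 mm from the pivot towards the raised end, 7 mm in from that end, mid-width. About 75 mm above the work surface at the start. Pressed straight down about 8 mm here it meets its stop; under 4 N moves it and it stays where left. x: towards the raised end, y: along the pivot; turns with the rocker
- wide_end (a point): top face of the wide rocker (44 mm wide, 54 mm long, 8 mm thick) on its white module 70 mm wide: 20 mm from the pivot towards the raised end, 7 mm in from that end, mid-width. About 75 mm above the work surface at the start. Pressed straight down about 8 mm here it meets its stop; under 4 N moves it and it stays where left. x: towards the raised end, y: along the pivot; turns with the rocker
- panel: fixed grey panel 130 x 180 mm, 35 mm high, that carries two white switch modules (84 mm long, 26 mm high) side by side, 92 mm between centres, in either order; origin under its centre, x away from the robot. Both rockers have their raised end on the side away from the robot
- cabinet: fixed slim grey cabinet 190 (x) x 200 (y) x 70 mm high; origin under its centre; x away from the robot. Its lid (196 x 200 x 8 mm) is hinged along the far (+x) top edge and stands ajar, free edge towards the robot, on a stiff hinge that stays where it is left
- narrow_rocker (a joint): tilt of the narrow rocker in rad: 0 = on (as found, or a little more), 0.40 = fully over, off
- wide_rocker (a joint): tilt of the wide rocker in rad: 0 = on (as found, or a little more), 0.40 = fully over, off
- lid_plate (a point): centre of the top of the square aluminium push plate (50 x 50 mm) on the lid; 80 mm above the work surface when the lid is shut. Frame turns with the lid: x towards the hinge, z out of the lid. The hinge line passes 130 mm along +x and 10 mm along -z from this point. Under 5 N straight down here shuts the lid
- lid (a joint): opening angle of the lid in rad: 0 = shut, 0.35 to 0.60 as found
- latch_top (a point): centre of the top of the round steel latch button, 26 mm across, on the lid 160 mm from the hinge line and 105 mm to the +y side of the push plate. It stands 12 mm proud, goes 9 mm in under 4 N and stays in. With the lid shut its top is 90 mm above the work surface before it is pressed. Frame turns with the lid: z out of the lid, x towards the hinge
- latch (a joint): travel of the latch button in m: 0 = out, 0.009 = fully in
- bulb_a: white globe bulb, cap up, standing in a card ring; 85 mm across, 118 mm high; origin under its centre; loose, leave alone
- bulb_b: a second bulb like bulb_a; leave alone
- bowl: terracotta bowl of coin cells, 104 mm across, 42 mm high; origin under its centre; loose, leave alone
- controller: grey plastic game controller, about 95 x 145 x 45 mm; origin under its centre; loose, leave alone
- sorter: clear acrylic sorter of three stacked tiers, 120 x 100 x 128 mm; origin under its centre; loose, leave alone
- jar: jar with a steel cap, 60 mm across, 85 mm high; origin under its centre; loose, leave alone
- pliers_box: flat cardboard box 110 x 70 x 32 mm; origin under its centre; loose, leave alone

How it is judged:
By the outcome, as a careful person would: the job done as asked, in the order asked, and still so for the second after the job is handed in, with the robot touching nothing.
It also fails if it takes over 64 s, if anything falls off the work surface, if the arm or the gripper's body presses on something with over 40 N, if the wrist force passes 120 N, or if a joint passes its speed limit or range.

## Working session

There is one attempt and no reset: what is moved stays moved. The work goes in short steps, Python scripts to look and compute and a tool call to move; the robot and the scene stay as the last step left them, time stands still between calls to the robot, and variables do not carry over. Pictures are saved under pics/ and viewed, about 8 in all and at most 12, crops included, and the job is handed in when it is done.

Besides the shell and the picture viewer there is one more tool, called as a command line: name --pt "numbers of a row" for each row, then --argument value for the rest. jog_arm: Moves the arm, as the interface text tells. Its arguments: {"type":"object","properties":{"translation":{"type":"array"},"turn":{"type":"array"},"grip":{"type":"number"},"grip_force":{"type":"number"}},"required":["translation","turn"]}

```bash
mkdir -p pics; cat > h.py <<'E'
import numpy as np, cv2
from workcell import manip
def ray(c,px):
    K=np.array(c["mtx"]);T=np.array(c["pose"])
    d=T[:3,:3]@np.linalg.inv(K)@np.array([px[0],px[1],1.]);return T[:3,3],d/np.linalg.norm(d)
def atz(c,px,z):
    o,d=ray(c,px);return o+d*(z-o[2])/d[2]
def tri(obs):
    A=np.zeros((3,3));b=np.zeros(3);L=[ray(*x) for x in obs]
    for o,d in L:
        P=np.eye(3)-np.outer(d,d);A+=P;b+=P@o
    p=np.linalg.solve(A,b);return p,[np.linalg.norm((np.eye(3)-np.outer(d,d))@(p-o))*1000 for o,d in L]
def proj(c,p):
    T=np.linalg.inv(np.array(c["pose"]));q=np.array(c["mtx"])@(T[:3,:3]@p+T[:3,3]);return q[:2]/q[2]
E
python3 - <<'E'
from h import *
np.set_printoptions(precision=4,suppress=True)
s=manip.get_obs();print(s["clock"],s["position"],s["ee_rot"],s["ft_force"],s["grip_width"],manip.hold_point_z)
C={n:manip.camera(n) for n in("scene","side","wrist")}
for n,c in C.items():print(n,np.array(c["pose"])[:3,3])
im=[cv2.cvtColor(C[n]["frame"],cv2.COLOR_RGB2BGR) for n in("scene","side")]
for i,n in enumerate(("scene","side")):cv2.imwrite(f"pics/{n}0.png",im[i])
for l in["narrow_end","wide_end","lid_plate","latch_top","panel","cabinet","bulb_a","bowl","controller","sorter","jar","pliers_box"]:
    o=[]
    for n,c in C.items():
        r=manip.pinpoint(c,l)
        if r:
            print(l,n,[(np.round(x["at"],1).tolist(),round(x["confidence"],2)) for x in r[:2]])
            if n!="wrist" and r[0]["confidence"]>.4:o.append((c,r[0]["at"]))
    if len(o)>1:print("   tri",*tri(o))
    elif o:print("  z0",atz(*o[0],0))
E
```

```text
0.0 [0.1453 0.6075 0.2305] [ 0.1171  0.9931 -0.0007 -0.0001] [ 0.139   0.2652 -0.272 ] 1.0001575934212268 0.0187
scene [1.1884 0.8646 1.0937]
side [ 0.1904 -0.9028  0.7015]
wrist [0.0775 0.6242 0.3727]
narrow_end scene [([293.8, 217.5], 0.46)]
narrow_end side [([232.1, 169.6], 0.52)]
narrow_end wrist [([204.4, 349.1], 0.48)]
   tri [0.5513 0.1737 0.0733] [np.float64(0.4104330036879677), np.float64(0.41043300368801133)]
wide_end scene [([303.4, 232.6], 0.53)]
wide_end side [([298.1, 239.7], 0.75)]
   tri [ 0.5906  0.0565 -0.1057] [np.float64(152.3889086381307), np.float64(152.38890863813072)]
lid_plate scene [([216.0, 136.3], 0.58)]
lid_plate side [([302.2, 243.1], 0.97)]
   tri [ 0.5603 -0.3131  0.1255] [np.float64(3.4691439426503172), np.float64(3.4691439426502946)]
latch_top scene [([234.5, 144.9], 0.61)]
latch_top side [([274.5, 211.0], 0.62)]
   tri [ 0.5424 -0.1988  0.1466] [np.float64(5.218855693382536), np.float64(5.218855693382603)]
panel scene [([303.2, 238.2], 0.75)]
panel side [([223.2, 182.4], 0.82)]
   tri [ 0.5354  0.2195 -0.0009] [np.float64(3.3294808933144004), np.flo
[... 763 characters left out ...]
roller wrist [([206.9, 345.9], 0.62)]
   tri [ 0.3839  0.4749 -0.0197] [np.float64(1.0059412094516202), np.float64(1.005941209451632)]
sorter scene [([191.0, 144.1], 0.81), ([302.6, 237.1], 0.44)]
sorter side [([359.3, 329.5], 0.97)]
   tri [ 0.6079 -0.4866 -0.0001] [np.float64(7.021280154139139), np.float64(7.021280154138888)]
jar scene [([337.2, 299.4], 0.65)]
jar side [([220.7, 151.0], 0.63)]
   tri [ 0.6049  0.4653 -0.0007] [np.float64(3.1365816166232605), np.float64(3.136581616623559)]
pliers_box scene [([199.9, 211.2], 0.59)]
pliers_box side [([326.4, 219.9], 0.63), ([232.3, 171.2], 0.57)]
   tri [ 0.7669 -0.1052 -0.0066] [np.float64(1.4773350131667895), np.float64(1.4773350131669336)]
```

```bash
python3 - <<'E'
import cv2
a=cv2.imread("pics/scene0.png")[90:330,150:430];cv2.imwrite("pics/s1.png",cv2.resize(a,None,fx=2.5,fy=2.5,interpolation=cv2.INTER_CUBIC))
a=cv2.imread("pics/side0.png")[110:350,140:400];cv2.imwrite("pics/s2.png",cv2.resize(a,None,fx=2.5,fy=2.5,interpolation=cv2.INTER_CUBIC))
E
```

```text
(no output)
```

View pics/s1.png

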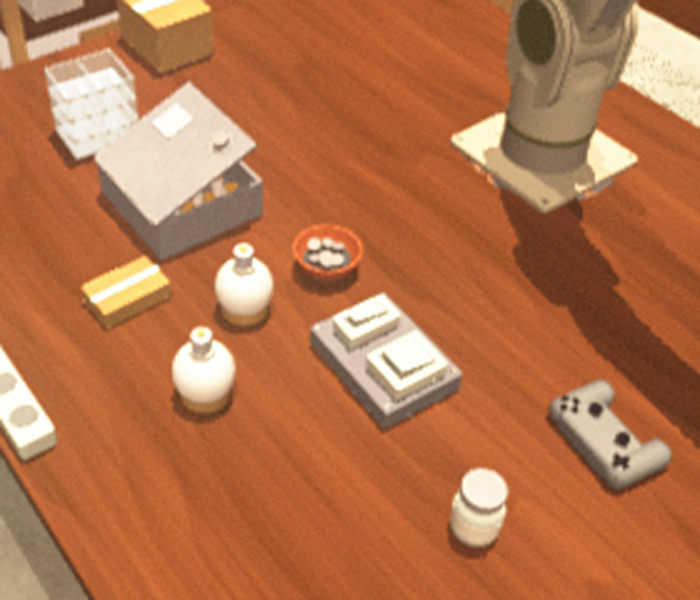

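View pics/s2.png

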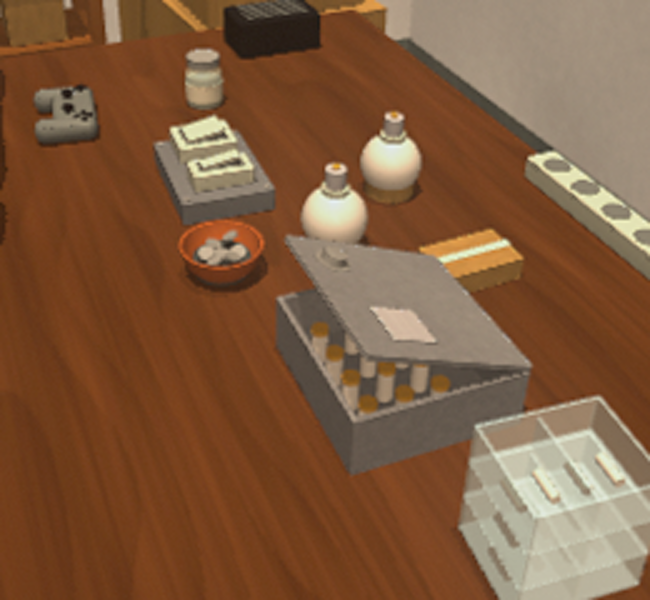

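Scene view: the panel is at about (385,360) in the crop, narrow rocker nearest the bowl and wide rocker nearest the jar. In the side view the lid is ajar, its plate at (405,323) and the button at (333,257). I'll close the fingers and go over the panel for a near look.

jog_arm --pt "35 -35 0" --pt "70 -70 0" --pt "100 -105 0" --pt "135 -140 0" --pt "165 -170 0" --pt "200 -205 0" --pt "230 -240 0" --pt "265 -275 0" --pt "300 -310 0" --pt "330 -345 0" --pt "365 -380 0" --pt "390 -405 0" --turn '[1, 2, 4, 6, 8, 10, 12, 13.4, 13.4, 13.4, 13.4, 13.4]' --grip 0

```text
clock: 2.95
position: [0.4931, 0.2458, 0.2317]
ee_rot: [0.0, 1.0, 0.0, 0.0]
ft_force: [0.5, 0.5, -0.7]
grip_width: -0.001
```

```bash
cat > look.py <<'E'
from h import *
import sys
np.set_printoptions(precision=4,suppress=True)
def st():
    s=manip.get_obs();print(round(s["clock"],2),s["position"],s["ee_rot"],s["ft_force"],round(s["grip_width"],3))
def look(labels,cams=("wrist","scene","side"),tag=None):
    C={n:manip.camera(n) for n in cams}
    if tag:
        for n,c in C.items():cv2.imwrite(f"pics/{tag}_{n}.png",cv2.cvtColor(c["frame"],cv2.COLOR_RGB2BGR))
    for l in labels:
        o=[]
        for n,c in C.items():
            r=manip.pinpoint(c,l)
            if r:
                print(l,n,[(np.round(x["at"],1).tolist(),round(x["confidence"],2)) for x in r[:3]],"z75",atz(c,r[0]["at"],.075))
                if r[0]["confidence"]>.4:o.append((c,r[0]["at"]))
        if len(o)>1:print("   tri",*tri(o))
    return C
E
python3 - <<'E'
from look import *
st();look(["narrow_end","wide_end","panel"],tag="a")
E
```

```text
2.95 [0.4931 0.2458 0.2317] [0.0004 1.     0.0003 0.0003] [ 0.482   0.4878 -0.6884] -0.001
narrow_end wrist [([176.1, 231.5], 0.73), ([160.7, 347.2], 0.62), ([10.8, 346.3], 0.16)] z75 [0.5504 0.1629 0.075 ]
narrow_end scene [([292.7, 218.2], 0.5)] z75 [0.557  0.1753 0.075 ]
narrow_end side [([232.0, 169.7], 0.58)] z75 [0.5501 0.1699 0.075 ]
   tri [0.5514 0.1679 0.0728] [np.float64(5.4764223784729404), np.float64(5.359937760806664), np.float64(3.291513014491948)]
wide_end wrist [([267.7, 236.5], 0.78)] z75 [0.5559 0.2567 0.075 ]
wide_end scene [([306.1, 231.9], 0.74)] z75 [0.5589 0.2483 0.075 ]
wide_end side [([229.4, 159.7], 0.47)] z75 [0.5657 0.2427 0.075 ]
   tri [0.5616 0.2515 0.073 ] [np.float64(6.90499766788687), np.float64(4.463955209087026), np.float64(6.832084886137397)]
panel wrist [([231.9, 194.3], 0.59)] z75 [0.5107 0.2209 0.075 ]
panel scene [([304.7, 235.8], 0.8)] z75 [0.5734 0.2584 0.075 ]
panel side [([221.5, 182.7], 0.9), ([234.2, 171.7], 0.29)] z75 [0.4903 0.101  0.075 ]
   tri [0.5287 0.2156 0.0032] [np.float64(3.0354500079962037), np.float64(1.1943200096677762), np.float64(3.9939990093181623)]
```

View pics/a_wrist.png

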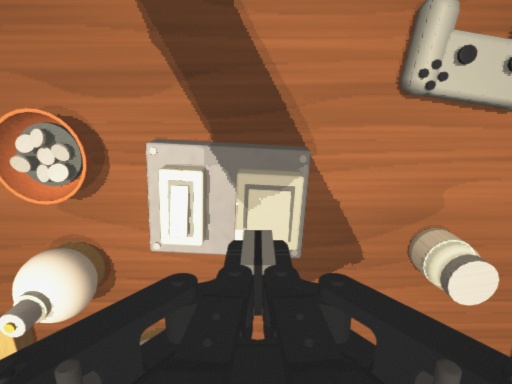

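Wrist view: the panel's corners are near (148,143), (309,150), (300,257) and (150,254). The narrow rocker spans columns 170–188 with its far end at row ~238. The wide rocker is partly hidden by the fingers.

```bash
python3 - <<'E'
from look import *
c=manip.camera("wrist")
P=[atz(c,p,.035) for p in[(148,143),(309,150),(300,257),(150,254)]]
print(np.array(P));cen=np.mean(P,0);yv=P[1]-P[0]+P[2]-P[3];yaw=np.arctan2(-yv[0],yv[1]);xv=P[3]-P[0]+P[2]-P[1]
print("cen",cen,"yaw",np.degrees(yaw),np.degrees(np.arctan2(xv[1],xv[0])),np.linalg.norm(yv)/2,np.linalg.norm(xv)/2)
for y in(-.046,.046):
    p=cen+[.02*np.cos(yaw)-y*np.sin(yaw),.02*np.sin(yaw)+y*np.cos(yaw),0];p[2]=.075;print(p,proj(c,p))
im=cv2.cvtColor(c["frame"],cv2.COLOR_RGB2BGR)[135:265,140:315];cv2.imwrite("pics/a_crop.png",cv2.resize(im,None,fx=4,fy=4,interpolation=cv2.INTER_CUBIC))
E
```

```text
[[0.4636 0.1312 0.035 ]
 [0.4709 0.304  0.035 ]
 [0.5982 0.2991 0.035 ]
 [0.5945 0.1213 0.035 ]]
cen [0.5318 0.2139 0.035 ] yaw -1.7942976193549276 -3.269266822057308 0.17541325792764076 0.12934722592914988
[0.5503 0.1673 0.075 ] [178.0939 232.9598]
[0.5532 0.2593 0.075 ] [267.8624 235.6686]
```

View pics/a_crop.png

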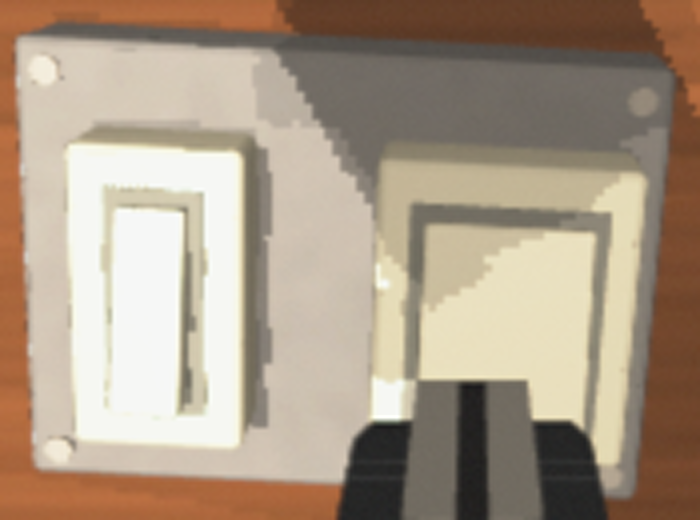

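jog_arm --pt "20 -26 0" --pt "40 -52 0" --pt "60 -79 0" --pt "60 -79 -30" --pt "60 -79 -60" --pt "60 -79 -90" --pt "60 -79 -120" --pt "60 -79 -145" --pt "60 -79 -145" --pt "60 -79 -145" --turn '[0, -1, -2.5, -2.5, -2.5, -2.5, -2.5, -2.5, -2.5, -2.5]'

```text
clock: 4.43
position: [0.551, 0.1689, 0.0859]
ee_rot: [0.022, 1.0, -0.0, -0.001]
ft_force: [1.1, 0.7, 1.4]
grip_width: -0.002
```

```bash
python3 - <<'E'
from look import *
st();C=look(["narrow_end"],tag="b")
w=C["wrist"];print(proj(w,np.array(manip.get_obs()["position"])))
a=cv2.imread("pics/b_wrist.png")[60:380,60:460]
b=cv2.imread("pics/b_side.png")[110:210,170:300];cv2.imwrite("pics/b.png",np.hstack([a,cv2.resize(b,(400,320),interpolation=cv2.INTER_CUBIC)]))
E
```

```text
4.43 [0.551  0.1689 0.0859] [ 0.0217  0.9998 -0.0005 -0.001 ] [1.058  0.6547 1.3869] -0.002
narrow_end wrist [([246.1, 236.4], 0.83)] z75 [0.5488 0.1634 0.075 ]
narrow_end scene [([295.2, 216.4], 0.37)] z75 [0.5448 0.1737 0.075 ]
narrow_end side [([274.8, 210.5], 0.48), ([235.3, 171.1], 0.38)] z75 [ 0.5847 -0.1027  0.075 ]
   tri [ 0.6749  0.146  -0.13  ] [np.float64(33.4158840540831), np.float64(33.4158840540829)]
[257.7746 253.5955]
```

View pics/b.png

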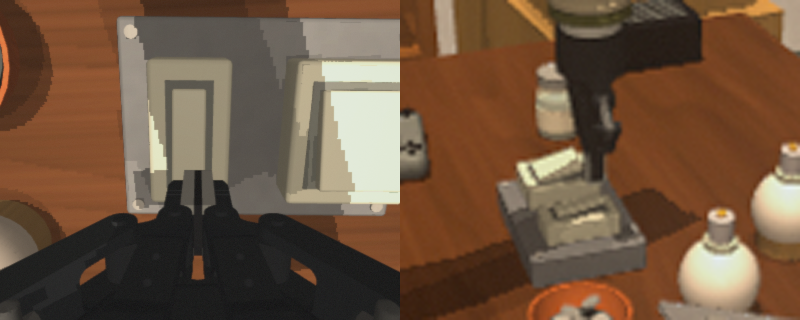

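The near view shows the rocker's centre line at column 248 and the tip at 258, so the tip must go about 5 mm towards -y. Correct that and press down in steps.

jog_arm --pt "2 -5 0" --pt "3 -5 0" --pt "3 -5 -5" --pt "3 -5 -8" --pt "3 -5 -10" --pt "3 -5 -12" --pt "3 -5 -14" --pt "3 -5 -16" --pt "3 -5 -16" --turn '[0, 0, 0, 0, 0, 0, 0, 0, 0]'

```text
clock: 5.48
position: [0.5558, 0.1644, 0.0718]
ee_rot: [0.022, 1.0, 0.001, 0.001]
ft_force: [0.5, -0.3, 0.2]
grip_width: 0.007
```

jog_arm --pt "-1 0 -2" --pt "-1 0 -4" --pt "-1 0 -5" --pt "-1 0 -5" --turn '[0, 0, 0, 0]'

```text
clock: 5.82
position: [0.5558, 0.1644, 0.0677]
ee_rot: [0.022, 1.0, 0.001, 0.002]
ft_force: [3.2, 0.3, 7.6]
grip_width: -0.0
```

jog_arm --pt "0 0 -2" --pt "0 0 -4" --pt "0 0 -4" --pt "0 0 -4" --turn '[0, 0, 0, 0]'

```text
clock: 6.15
position: [0.5562, 0.1646, 0.0668]
ee_rot: [0.022, 1.0, 0.002, 0.003]
ft_force: [-11.5, -4.1, 35.4]
grip_width: -0.0
```

A firm stop (35 N at z = 0.067). I'll lift off and check the rocker while moving over to the wide one.

jog_arm --pt "0 0 20" --pt "0 0 40" --pt "1 30 40" --pt "2 60 40" --pt "3 91 40" --pt "3 91 40" --turn '[0, 0, 0, 0, 0, 0]'

```text
clock: 6.65
position: [0.5566, 0.2633, 0.1059]
ee_rot: [0.018, 1.0, 0.003, 0.001]
ft_force: [-1.0, 1.0, 0.0]
grip_width: -0.004
```

```bash
python3 - <<'E'
from look import *
st();C=look(["narrow_end","wide_end"],tag="c")
a=cv2.imread("pics/c_wrist.png")[60:380,60:460]
b=cv2.imread("pics/c_side.png")[130:210,190:290];cv2.imwrite("pics/c.png",np.hstack([a,cv2.resize(b,(400,320),interpolation=cv2.INTER_CUBIC)]))
E
```

```text
6.65 [0.5566 0.2633 0.1059] [0.0181 0.9998 0.0032 0.0014] [-1.0311  0.9864  0.0435] -0.004
narrow_end wrist [([95.1, 219.9], 0.62)] z75 [0.5495 0.1692 0.075 ]
narrow_end scene [([292.6, 219.4], 0.56)] z75 [0.5607 0.1794 0.075 ]
narrow_end side [([273.4, 206.4], 0.73), ([232.6, 170.0], 0.46)] z75 [ 0.5896 -0.0824  0.075 ]
   tri [ 0.5867  0.1006 -0.0168] [np.float64(15.289603122817057), np.float64(79.11357556766174), np.float64(84.35503100561448)]
wide_end wrist [([243.6, 223.5], 0.94)] z75 [0.5551 0.2558 0.075 ]
wide_end scene [([307.2, 232.8], 0.49)] z75 [0.5584 0.2533 0.075 ]
wide_end side [([229.6, 162.2], 0.55)] z75 [0.5602 0.2244 0.075 ]
   tri [0.5605 0.2506 0.0656] [np.float64(4.884551654642107), np.float64(6.755673066022844), np.float64(8.538819128327473)]
```

View pics/c.png

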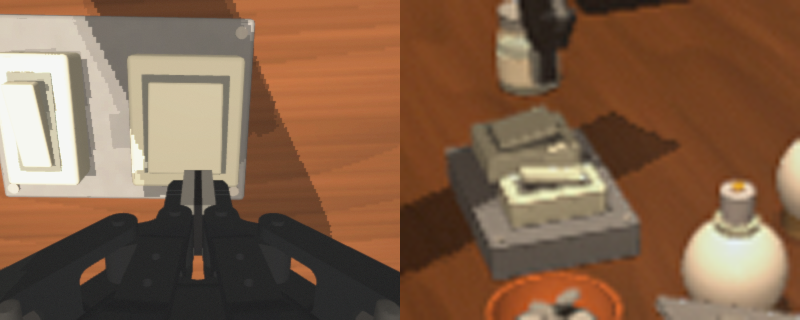

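The narrow rocker now has its near end up, so it is fully over. The wide rocker's centre column is ~246 against the tip's 258, so shift -7 mm in y and press.

jog_arm --pt "1 -7 0" --pt "1 -7 -10" --pt "1 -7 -20" --pt "1 -7 -26" --pt "1 -7 -29" --pt "1 -7 -31" --pt "1 -7 -33" --pt "1 -7 -35" --pt "1 -7 -37" --pt "1 -7 -39" --pt "1 -7 -39" --turn '[0, 0, 0, 0, 0, 0, 0, 0, 0, 0, 0]'

```text
clock: 8.02
position: [0.561, 0.2476, 0.068]
ee_rot: [0.023, 1.0, 0.002, 0.003]
ft_force: [1.8, -0.4, 1.7]
grip_width: -0.001
```

jog_arm --pt "-1 0 -2" --pt "-1 0 -3" --pt "-1 0 -4" --pt "-1 0 -5" --pt "-1 0 -5" --turn '[0, 0, 0, 0, 0]'

```text
clock: 8.43
position: [0.5613, 0.2478, 0.0667]
ee_rot: [0.023, 1.0, 0.003, 0.005]
ft_force: [-9.1, -6.7, 32.3]
grip_width: 0.001
```

jog_arm --pt "0 0 30" --pt "0 0 70" --pt "0 -20 110" --pt "0 -50 140" --pt "-5 -85 160" --pt "-10 -125 165" --pt "-15 -165 170" --pt "-20 -205 170" --pt "-25 -245 170" --pt "-30 -285 170" --pt "-35 -325 170" --pt "-40 -365 170" --turn '[0, 0, 0, 0, 0, 0, 0, 0, 0, 0, 0, 0]'

```text
clock: 9.43
position: [0.5206, -0.1183, 0.2367]
ee_rot: [0.023, 1.0, 0.003, 0.005]
ft_force: [1.8, 0.1, -0.3]
grip_width: 0.002
```

jog_arm --pt "0 -30 0" --pt "0 -65 0" --pt "0 -80 0" --pt "0 -80 0" --pt "0 -80 0" --turn '[0, 0, 0, 0, 0]'

```text
clock: 9.85
position: [0.5203, -0.1984, 0.2363]
ee_rot: [0.023, 1.0, 0.004, 0.004]
ft_force: [0.9, 0.2, -0.3]
grip_width: 0.001
```

```bash
python3 - <<'E'
from look import *
st();C=look(["narrow_end","wide_end","lid_plate","latch_top","cabinet"],tag="d")
a=cv2.imread("pics/d_wrist.png")[0:384,60:460]
b=cv2.imread("pics/d_scene.png")[190:260,260:340];c=cv2.imread("pics/d_side.png")[140:340,200:400]
cv2.imwrite("pics/d.png",np.hstack([a,np.vstack([cv2.resize(x,(400,192),interpolation=cv2.INTER_CUBIC) for x in(b,c)])]))
E
```

```text
9.85 [ 0.5203 -0.1984  0.2363] [0.0234 0.9997 0.0036 0.0043] [ 0.9247  0.1893 -0.2917] 0.001
narrow_end scene [([296.6, 220.6], 0.52)] z75 [0.553  0.1915 0.075 ]
narrow_end side [([231.3, 169.9], 0.59)] z75 [0.5474 0.1695 0.075 ]
   tri [0.5503 0.1854 0.0668] [np.float64(2.337286964214113), np.float64(2.337286964214179)]
wide_end scene [([308.1, 232.9], 0.49)] z75 [0.5563 0.2553 0.075 ]
wide_end side [([230.0, 164.4], 0.55)] z75 [0.5561 0.2084 0.075 ]
   tri [0.5576 0.2438 0.0603] [np.float64(10.16354539588172), np.float64(10.163545395881703)]
lid_plate wrist [([147.1, 238.7], 0.63)] z75 [ 0.5836 -0.3154  0.075 ]
lid_plate scene [([216.4, 136.3], 0.82)] z75 [ 0.5292 -0.3755  0.075 ]
lid_plate side [([300.9, 239.1], 0.72), ([226.3, 217.8], 0.6)] z75 [ 0.5938 -0.2443  0.075 ]
   tri [ 0.5624 -0.3001  0.1288] [np.float64(5.741192752653821), np.float64(7.688710831946971), np.float64(2.8338441244619474)]
latch_top wrist [([261.3, 215.8], 0.57)] z75 [ 0.5639 -0.195   0.075 ]
latch_top scene [([234.9, 143.2], 0.51)] z75 [ 0.491  -0.2904  0.075 ]
latch_top side [([273.7, 208.0], 0.63), ([233.3, 172.0], 0.42)] z75 [ 0.587  -0.0901  0.075 ]
   tri [ 0.5386 -0.1968  0.154 ] [np.float64(4.585589885016407), np.float64(7.6368932124001105), np.float64(3.743675228548396)]
cabinet wrist [([216.1, 210.6], 0.76), ([35.5, 235.9], 0.44)] z75 [ 0.556  -0.2408  0.075 ]
cabinet scene [([223.5, 172.5], 0.89), ([277.2, 195.7], 0.59)] z75 [ 0.6263 -0.1603  0.075 ]
cabinet side [([294.9, 262.1], 0.71), ([272.9, 206.7], 0.49)] z75 [ 0.5396 -0.3153  0.075 ]
   tri [ 0.5821 -0.2462 -0.0032] [np.float64(6.306910558229342), np.float64(5.1508437600802965), np.float64(3.117521433142089)]
```

View pics/d.png

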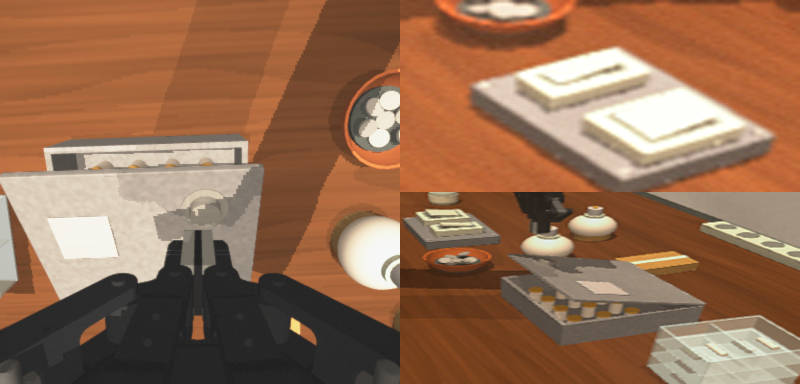

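Both rockers show their near ends up. The wrist view shows the plate at (143,237) and the button at (264,205). The plate comes out at about (0.562, -0.298, 0.126) and the lid angle at about 0.37. Next I go above the plate and then down.

jog_arm --pt "14 -33 0" --pt "28 -66 0" --pt "41 -98 0" --pt "41 -98 -30" --pt "41 -98 -60" --pt "41 -98 -85" --pt "41 -98 -95" --pt "41 -98 -95" --pt "41 -98 -95" --turn '[1.5, 3, 5, 5, 5, 5, 5, 5, 5]'

```text
clock: 11.5
position: [0.5618, -0.2965, 0.1425]
ee_rot: [-0.021, 1.0, 0.003, 0.005]
ft_force: [0.5, -0.5, -0.1]
grip_width: 0.002
```

```bash
python3 - <<'E'
from look import *
st();C=look(["lid_plate","latch_top"],cams=("wrist",),tag="e")
E
```

```text
11.5 [ 0.5618 -0.2965  0.1425] [-0.0209  0.9998  0.0034  0.0046] [ 0.5342 -0.5027 -0.0523] 0.002
lid_plate wrist [([258.0, 233.8], 0.76), ([302.2, 204.4], 0.45)] z75 [ 0.5835 -0.2943  0.075 ]
latch_top wrist [([480.2, 214.6], 0.96)] z75 [ 0.5625 -0.1372  0.075 ]
```

View pics/e_wrist.png

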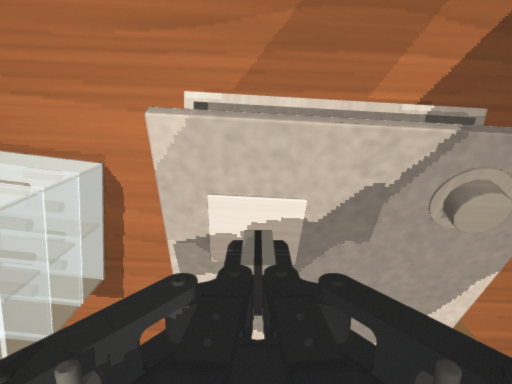

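The tip is centred on the plate (columns 208–305, tip 258). Push the lid down.

jog_arm --pt "0 0 -8" --pt "0 0 -14" --pt "0 0 -20" --pt "0 0 -25" --pt "-1 0 -30" --pt "-2 0 -35" --pt "-3 0 -40" --pt "-4 0 -45" --pt "-5 0 -50" --pt "-6 0 -54" --pt "-6 0 -57" --pt "-6 0 -59" --turn '[0, 0, 0, 0, 0, 0, 0, 0, 0, 0, 0, 0]'

```text
clock: 12.65
position: [0.5562, -0.2968, 0.0842]
ee_rot: [-0.021, 1.0, 0.003, 0.006]
ft_force: [-0.3, 1.1, 0.6]
grip_width: -0.001
```

jog_arm --pt "0 0 -2" --pt "0 0 -3" --pt "0 0 -3" --turn '[0, 0, 0]'

```text
clock: 12.9
position: [0.5562, -0.2968, 0.081]
ee_rot: [-0.021, 1.0, 0.003, 0.006]
ft_force: [-0.4, -0.5, 0.7]
grip_width: -0.0
```

jog_arm --pt "0 0 -2" --pt "0 0 -3" --pt "0 0 -4" --pt "0 0 -4" --turn '[0, 0, 0, 0]'

```text
clock: 13.23
position: [0.5566, -0.297, 0.0799]
ee_rot: [-0.021, 1.0, 0.003, 0.006]
ft_force: [-10.3, 6.0, 26.5]
grip_width: 0.001
```

Hard stop at z = 0.080, so the lid is shut. Lift and look at the button.

jog_arm --pt "0 0 25" --pt "0 0 50" --pt "-10 35 50" --pt "-20 70 50" --pt "-30 105 50" --pt "-30 105 50" --pt "-30 105 50" --turn '[0, 0, -1, -2, -2, -2, -2]'

```text
clock: 13.82
position: [0.527, -0.1894, 0.1302]
ee_rot: [-0.005, 1.0, 0.004, 0.007]
ft_force: [-0.1, -1.3, -0.4]
grip_width: 0.001
```

```bash
python3 - <<'E'
from look import *
st();C=look(["lid_plate","latch_top"],tag="f")
for n,c in C.items():
  for x in manip.pinpoint(c,"latch_top")[:1]:print(n,"z90",atz(c,x["at"],.09))
a=cv2.imread("pics/f_wrist.png")[0:384,60:460];c=cv2.imread("pics/f_side.png")[150:342,200:400]
cv2.imwrite("pics/f.png",np.hstack([a,cv2.resize(c,(400,384),interpolation=cv2.INTER_CUBIC)]))
E
```

```text
13.82 [ 0.527  -0.1894  0.1302] [-0.0053  1.      0.0041  0.0068] [-0.0635 -1.3409 -0.3743] 0.001
lid_plate wrist [([94.1, 241.4], 0.82)] z75 [ 0.55   -0.2995  0.075 ]
lid_plate scene [([218.3, 144.8], 0.84)] z75 [ 0.5531 -0.3203  0.075 ]
lid_plate side [([294.6, 254.7], 0.62)] z75 [ 0.551  -0.2916  0.075 ]
   tri [ 0.5516 -0.3016  0.0818] [np.float64(6.167379177133629), np.float64(10.93620730980518), np.float64(5.5916496528802035)]
latch_top wrist [([244.5, 207.0], 0.61)] z75 [ 0.5243 -0.1972  0.075 ]
latch_top scene [([239.9, 157.2], 0.47)] z75 [ 0.5244 -0.2018  0.075 ]
latch_top side [([269.0, 231.6], 0.46)] z75 [ 0.5296 -0.1854  0.075 ]
   tri [ 0.5252 -0.196   0.081 ] [np.float64(2.9517079569697637), np.float64(2.698946164258192), np.float64(2.479564441275711)]
wrist z90 [ 0.5191 -0.1967  0.09  ]
scene z90 [ 0.5341 -0.1861  0.09  ]
side z90 [ 0.5215 -0.2026  0.09  ]
```

View pics/f.png

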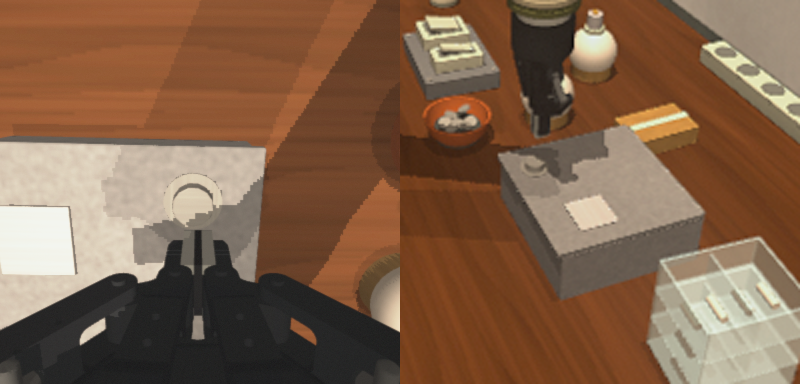

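The lid is shut flat. The button is at (253,207) in the wrist image, about (0.520, -0.193). Press it.

jog_arm --pt "-6 -4 0" --pt "-6 -4 -15" --pt "-6 -4 -30" --pt "-6 -4 -37" --pt "-6 -4 -40" --pt "-6 -4 -43" --pt "-6 -4 -46" --pt "-6 -4 -48" --pt "-6 -4 -50" --pt "-6 -4 -50" --turn '[0, 0, 0, 0, 0, 0, 0, 0, 0, 0]'

```text
clock: 15.25
position: [0.5207, -0.1966, 0.081]
ee_rot: [-0.003, 1.0, 0.003, 0.007]
ft_force: [-6.2, 1.1, 10.6]
grip_width: -0.001
```

jog_arm --pt "0 0 -1" --pt "0 0 -2" --pt "0 0 -3" --pt "0 0 -3" --turn '[0, 0, 0, 0]'

```text
clock: 15.58
position: [0.5209, -0.1967, 0.0806]
ee_rot: [-0.003, 1.0, 0.004, 0.007]
ft_force: [-15.3, 4.8, 31.4]
grip_width: 0.004
```

Stop at z = 0.081, as expected for fully in. Lift clear and check everything.

jog_arm --pt "0 0 20" --pt "0 0 50" --pt "-10 10 80" --pt "-40 20 110" --pt "-70 30 140" --pt "-80 30 150" --pt "-80 30 150" --pt "-80 30 150" --turn '[0, 0, 0, 0, 0, 0, 0, 0]'

```text
clock: 16.25
position: [0.4415, -0.1665, 0.2315]
ee_rot: [-0.003, 1.0, 0.005, 0.009]
ft_force: [0.0, 0.2, -0.9]
grip_width: -0.0
```

```bash
python3 - <<'E'
from look import *
st();C=look(["lid_plate","latch_top","narrow_end","wide_end"],tag="g")
a=cv2.imread("pics/g_scene.png")[110:250,170:345];c=cv2.imread("pics/g_side.png")[130:290,180:380]
cv2.imwrite("pics/g.png",np.hstack([cv2.resize(x,(400,320),interpolation=cv2.INTER_CUBIC) for x in(a,c)]))
a=cv2.imread("pics/scene0.png");b=cv2.imread("pics/g_scene.png")
for n in("bulb_a","bowl","controller","sorter","jar","pliers_box"):
  print(n,[np.round(x["at"]).tolist() for x in manip.pinpoint(C["scene"],n)[:2]])
E
```

```text
16.25 [ 0.4415 -0.1665  0.2315] [-0.0031  0.9999  0.0048  0.0087] [ 0.037   0.1875 -0.9047] -0.0
lid_plate wrist [([133.7, 272.6], 0.69), ([397.6, 187.9], 0.31)] z75 [ 0.5497 -0.2959  0.075 ]
lid_plate scene [([221.6, 145.7], 0.67)] z75 [ 0.5451 -0.3074  0.075 ]
lid_plate side [([294.5, 254.3], 0.63), ([170.1, 160.6], 0.42)] z75 [ 0.5515 -0.2902  0.075 ]
   tri [ 0.5484 -0.2962  0.081 ] [np.float64(3.0017180328144644), np.float64(3.268376497557739), np.float64(0.3538228391483091)]
latch_top wrist [([226.7, 248.6], 0.51)] z75 [ 0.5212 -0.1963  0.075 ]
latch_top scene [([240.6, 159.6], 0.46)] z75 [ 0.5303 -0.1876  0.075 ]
latch_top side [([270.3, 227.9], 0.53)] z75 [ 0.5394 -0.1721  0.075 ]
   tri [ 0.528  -0.1898  0.0794] [np.float64(10.270464836168665), np.float64(5.434626404310347), np.float64(9.632333239051231)]
narrow_end scene [([294.9, 220.1], 0.4)] z75 [0.5563 0.1864 0.075 ]
narrow_end side [([234.7, 172.7], 0.54)] z75 [0.5516 0.147  0.075 ]
wide_end wrist [([380.4, 290.9], 0.47)] z75 [ 0.572  -0.0291  0.075 ]
wide_end scene [([307.3, 234.3], 0.78)] z75 [0.5623 0.2584 0.075 ]
wide_end side [([228.6, 161.2], 0.6)] z75 [0.5593 0.2329 0.075 ]
   tri [0.5572 0.1289 0.0482] [np.float64(145.08434850176437), np.float64(104.44335108025751), np.float64(76.13579826591776)]
bulb_a [[230.0, 246.0], [248.0, 212.0]]
bowl [[280.0, 196.0]]
controller [[390.0, 267.0]]
sorter [[191.0, 147.0]]
jar [[334.0, 298.0]]
pliers_box [[201.0, 210.0]]
```

View pics/g.png

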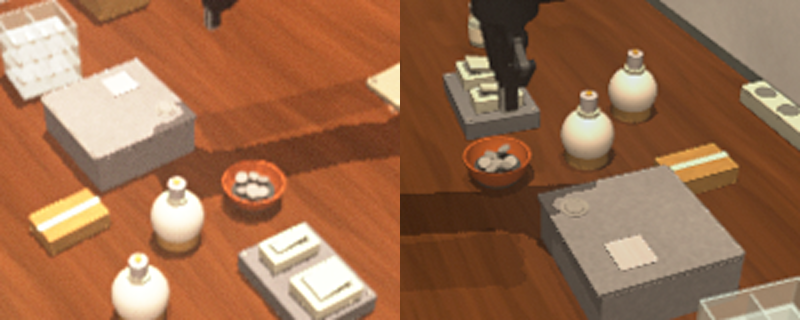

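The lid is flat, the button is nearly flush, both rockers are over, and the loose things stand where they did.

```bash
python3 -c "
from workcell import manip
print(manip.hand_in())"
```

```text
the job is handed in; nothing more can be done
None
```

I did all four pushes in the order asked with closed fingertips, and handed the job in at about 16 s of the 64 s allowed. Hand-in reports no verdict, so this rests on my own readings.

| Push | Force at the stop | Fingertip height at the stop |
|---|---|---|
| Narrow rocker | 35 N | 67 mm |
| Wide rocker | 32 N | 67 mm |
| Lid | 26 N | 80 mm (the shut height) |
| Latch button | 31 N | 81 mm (fully in) |

- **Last pictures:** they show both rockers tipped with the near end up, the lid flat and the button nearly flush. The gripper is clear of everything.
- **Loose things:** the bulbs, bowl, controller, sorter, jar and pliers box are at their starting image positions within about 5 pixels. That is about what the trained networks scatter, and they looked undisturbed in the pictures.
- **Checks that disagreed:** the networks placed the rocker ends and the button several millimetres apart between cameras. In the last check the wrist camera also named something else as the wide rocker. For the rockers and the button I relied on the stop heights and the pictures instead.
- **Off-centre press:** I pressed the wide rocker about 8 mm off its mid-width, still on its face.

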